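# Park and lock the microtome carriage

### The arm

A 6-joint arm with a two-finger parallel gripper is mounted at the origin on the work surface. World frame = base frame: x ahead of the robot, y to its left, z up, the work surface at z = 0. Lengths are in m, angles in rad, forces in N, time in s.
With the tool pointing down it reaches from about 0.35 to 0.975 m from the base axis. Payload 4.9 kg.
Tool frame: the origin (TCP) lies at the very end of the fingers, on their centre line; the grasp point (between the pads) lies 19 mm behind it; x points along the fingers, y is the direction in which the jaws open and shut, and the axes are right-handed (so a half turn about x gives the same grasp; the last joint's range is limited). The gripper opens to 85 mm and grips with 20 to 120 N. Pads are 22 mm wide; open, the fingers measure 114 mm over their backs; the gripper's body (76 mm by 85 mm) begins 54 mm behind the grasp point. The pads swing forward as they close: fully open they stand 13 mm farther back than shut.
Start: joints at [-1.228, 0.053, 1.613, -0, 1.476, -0.119], TCP at [0.278, -0.56, 0.209] pointing down, gripper open.
Joint ranges: [-3.01, 3.01], [-1.01, 2.22], [0.06, 2.58], [-1.02, 4.17], [0.09, 2.62], [-3.14, 3.14]. Speed limits (rad/s): [2.57, 2.57, 3.14, 3.14, 3.14, 3.14].

### API

Orientations are given as a unit quaternion [w, x, y, z].
In Python, from plant import manip gives the robot as it stands.
- The arm moves only by the tool play_rows, never from a script. Its argument "plan" is a list of rows, each a list of 5 numbers: the shift along the tool's x, y, z in mm, then the turn about the tool's x in rad, then the closure, from -1 (fully open) to 1 (shut). A call has 1 to 8 rows; each row is the pose to reach, as a shift and turn from the pose commanded when the call began, along the tool's axes at that moment; what a row does not reach only later rows make up. A row lasts 1/8 s, in which the tool goes at most 62.5 mm and 10.7 degrees, less where a joint would pass 70% of its speed; a pose out of reach is approached as far as the arm can. A call with a gripper value outside its range is refused whole. The fingers move at their own pace and stop on an object; the grip force is fixed at half the most. Time passes only in rows, so rows that repeat a pose let the fingers close. It gives the time, the measured TCP pose, the force and the opening at its end, in the units of the state.
- manip.state(): the state, without advancing time (a new reading comes with each control period).
- manip.grab_frame(name): name is "scene" or "top" or "wrist"; returns a dict with "img" (384x512x3 uint8, red, green, blue), "range_z" (384x512 float32, m along the optical axis (not along the pixel's ray), 0 where there is no reading), "fx", "fy", "cx", "cy" (pixels), "origin" and "rotation" of the camera in the world. Camera axes: x right, y up, looking along -z (the intrinsics and any distortion apply to the point x, -y, -z); pixel columns grow to the right and rows downward; lengths in m; the calibration is good to about 2 mm. A picture is of the moment at which its call begins.
- manip.job_done(): hands the job in, once; it reports no verdict.
The state is a dict: "time": time; "joint_pos": joint angles; "joint_vel": joint speeds; "joint_efforts": joint torques, N m; "tool_pos": TCP position; "tool_rot": TCP orientation; "contact_force": force on the tool from outside, world axes, zero at the start; "ft_torque": the same for the moment, N m; "gripper_width": opening from 0.0 (shut) to 1.0 (fully open).
Only numpy, scipy, OpenCV 4.12 (cv2) and the standard library are available. Lean on these libraries where they do the work, as an engineer would, in place of code of your own. Each camera call takes 0.05 s, during which the arm holds its last target. There are 200 camera calls.

### The job

Make the sledge microtome safe: push the blade carriage (it has an upright black push plate) along its rails until it is fully home against the end stop by the red guard, and only then reach down through the guard window and press the blue lock lever fully down, so that it stays down. Do not touch the red guard or its window frames, leave the black lever and the loose things around alone, and grip nothing: this is all pushing and pressing with the fingers.

Things in the scene. Friction and masses are not known exactly. Their poses are not given: they have to be found in the camera images.
- microtome: Grey fixed sledge microtome, casting 70 mm high, its x -130 to +130, y -260 to +220 mm; origin on the table, z up. Carriage rails on top along x = 0 at negative y; red guard at y +14 to +216 mm. A black specimen holder 45 mm square, 112 mm high, stands at x 94, y -50; a handwheel 91 mm high at the +y end (to y +281). Only the guard (145 mm) and push plate (152 mm) are higher.
- carriage (a joint): Aluminium blade carriage on the rails, 96 by 80 mm, sliding along the microtome's +y. Value in m: 0 is farthest from the guard, 0.100 is home against the end stop (hard limit). It starts between 0 and 0.05. It takes about 3 N to move and stays where it is left.
- push_plate (a point): Black upright plate of the carriage, 70 mm wide (microtome x), 10 mm thick (y), top 152 mm above the table. The point is on its outer face (away from the guard, looking to the microtome's -y), mid width, 130 mm above the table, and moves with the carriage. The face is flush with the carriage's end; before it the casting's top (70 mm high) is bare for at least 77 mm. Axes as the microtome's.
- guard: Fixed red guard over the two levers: level deck 6 mm thick with two windows side by side along y, and walls down to the casting all round (the +x one of clear plastic): the windows are the only way in. Origin in the deck's upper face, midway between the windows, 145 mm above the table; axes as the microtome's. The deck spans x -59 to +85, y -101 to +101 mm.
- window_left (a point): Centre of the guard window on the +y side, in the deck's upper face. Opening 90 mm (x) by 80 mm (y), through a 6 mm deck; the bars beside it are 14 mm wide (40 mm at +x).
- window_right (a point): Centre of the other, equal window, on the -y side, 94 mm from the first.
- blue_pad (a point): Middle of the upper face of the blue lever's pad, 28 by 32 mm. The lever is under one of the two windows (either one). At the start the pad lies within 5 mm of straight below the window's centre, about 14 to 22 mm below the deck's upper face; it goes down about 24 mm from fully raised to fully down.
- blue_lever (a joint): Blue lock lever, hinged at its far (+x) end on a level axis along the microtome's y; pad centre 60 mm from the axis. Value in rad: 0 raised, 0.40 fully down (hard limit). Starts at 0 to 0.08. A stiff hinge: about 4 N on the pad moves it and it stays where it is left.
- black_pad (a point): Middle of the pad's upper face of the black lever, equal in all but colour to the blue one, under the other window. To be left alone.
- black_lever (a joint): Black lever, same values as the blue lever's; to be left alone.
- cassette_mid (a point): Centre of a loose yellow cassette with a white block, 28 by 40 by 16 mm, lying on the casting's near ledge, in front of the guard.
- stain_bottle_mid (a point): Centre of a loose amber bottle, 48 mm across, 100 mm high, standing on the table beyond the microtome (+x).
- slide_box_mid (a point): Centre of a loose green and white slide box, 85 by 35 by 32 mm, lying on the table off the microtome's -y end.

How it is judged:
On the way, in this order (a step that is already met when the one before it is completed fails the run):
1. the carriage is pushed home against its end stop (value of joint carriage above 0.095 m), for 0.2 s.
2. the blue lock lever is pressed fully down (value of joint blue_lever above 0.355 rad), for 0.2 s.
At the end, for the whole second after the job is handed in: The carriage is home (at least 95 of its 100 mm) and at rest, the blue lever is down (at least 0.355 of 0.40 rad) and at rest, the black lever's pad is within 4 mm and the cassette, bottle and slide box are within 10 mm of where they were (value of joint carriage above 0.095 m and value of joint blue_lever above 0.355 rad and velocity of joint carriage below 0.01 m/s and velocity of joint blue_lever below 0.05 rad/s and distance of black_pad from where it was at the start of the episode below 0.004 m and distance of each of cassette_mid, stain_bottle_mid, slide_box_mid from where it was at the start of the episode below 0.01 m); the robot touches nothing.
It fails at once if the robot touches the red guard (contact force between any of the fingers, the arm and guard above 0.2 N).
It fails at once if the black lever is moved (distance of black_pad from where it was at the start of the episode above 0.004 m).
It fails at once if a bystander is moved or lifted by more than 10 mm (distance of any of cassette_mid, stain_bottle_mid, slide_box_mid from where it was at the start of the episode above 0.01 m).
It fails at once if the push plate is gripped between the fingers (y of the grasp point in the frame of push_plate between 0 and 0.01 m and x of the grasp point in the frame of push_plate between -0.04 and 0.04 m and z of the grasp point in the frame of push_plate below 0.018 m).
It fails at once if the blue lever is gripped between the fingers (distance between the grasp point and blue_pad below 0.006 m).
It also fails if it takes over 46 s, if anything falls off the work surface, if the arm or the gripper's body presses on something with over 40 N, if the wrist force passes 120 N, or if a joint passes its speed limit or range.

## Working session

There is one attempt and no reset: what is moved stays moved. The work goes in short steps, Python scripts to look and compute and a tool call to move; the robot and the scene stay as the last step left them, time stands still between calls to the robot, and variables do not carry over. Pictures are saved under pics/ and viewed, about 8 in all and at most 12, crops included, and the job is handed in when it is done.

Besides the shell and the picture viewer there is one more tool, called after "Call:" as name(argument=value, ...) on one line, values as JSON. play_rows: Moves the arm, as the interface text tells. Its arguments: {"type":"object","properties":{"plan":{"type":"array"}},"required":["plan"]}

```bash
mkdir -p pics
cat > h.py <<'E'
import numpy as np,cv2
from plant import manip
def grab(n,tag):
    f=manip.grab_frame(n); cv2.imwrite(f'pics/{tag}.png',f['img'][:,:,::-1]); np.savez(f'pics/{tag}.npz',**f); return f
def load(tag): return dict(np.load(f'pics/{tag}.npz'))
def cloud(f):
    z=f['range_z']; v,u=np.mgrid[:z.shape[0],:z.shape[1]]
    p=np.stack([(u-f['cx'])/f['fx']*z,-(v-f['cy'])/f['fy']*z,-z],-1)
    return p@np.array(f['rotation']).T+f['origin']
E
python3 - <<'E'
from h import *
f=grab('top','top0');g=grab('scene','scene0')
print({k:v for k,v in f.items() if k not in('img','range_z')})
print(manip.state())
cv2.imwrite('pics/both0.png',np.hstack([cv2.resize(x['img'][:,:,::-1],(400,300)) for x in(f,g)]))
E
```

```text
{'fx': 351.0335703141645, 'fy': 351.0335703141645, 'cx': 255.4744258102143, 'cy': 188.4592862130314, 'origin': array([ 0.56424149, -0.07447942,  0.91468924]), 'rotation': array([ 0.71183398,  0.03318457, -0.01800454, -0.70133231])}
{'time': 0.1, 'joint_pos': array([-1.22795609e+00,  5.33127802e-02,  1.61419477e+00,  3.22861377e-05,
        1.47600821e+00, -1.18986286e-01]), 'joint_vel': array([ 0.00085032, -0.00107587, -0.00244115,  0.00066432, -0.00171401,
       -0.00025969]), 'joint_efforts': array([-1.42670388e-04, -3.94907463e+01, -3.71362066e+01, -1.31678539e-04,
        3.96042349e-03, -2.08958141e-05]), 'tool_pos': array([ 0.27829566, -0.55892514,  0.20784966]), 'tool_rot': array([-0.16115508, -0.68827388, -0.16250895,  0.68840318]), 'contact_force': array([-0.04224055, -0.28910742,  0.81957018]), 'ft_torque': array([-0.0032845 , -0.01322209, -0.02866134]), 'gripper_width': 1.0034171625641568}
```

View pics/top0.png

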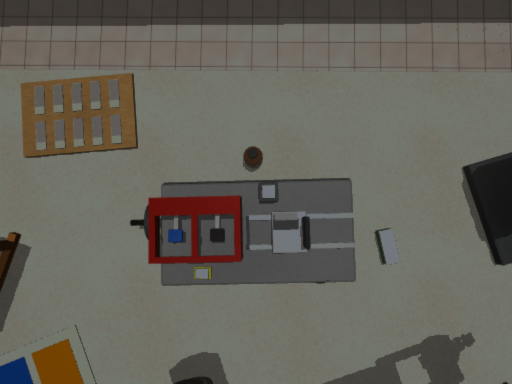

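View pics/scene0.png

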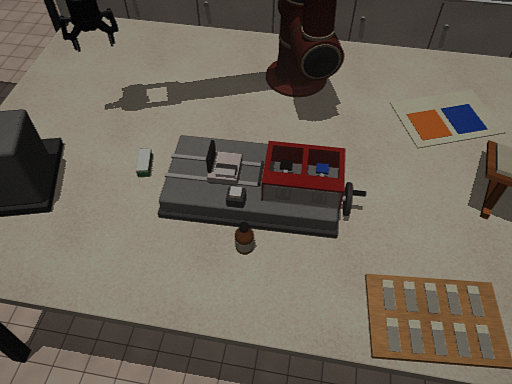

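Top view: blue pad at (176,236) under the left (+y) window, black at (217,235), push plate at (306,232), cassette at (202,273), box at (388,246). The microtome is nearly aligned with the world axes.

```bash
sed -i "s/p@np.array(f\['rotation'\]).T/R.from_quat(np.roll(f['rotation'],-1)).apply(p.reshape(-1,3)).reshape(p.shape)/; 1a from scipy.spatial.transform import Rotation as R" h.py
python3 - <<'E'
from h import *
for t in('top0','scene0'):
    f=load(t);P=cloud(f);im=f['img'].astype(int);r,g,b=im[...,0],im[...,1],im[...,2]
    z=P[...,2]
    def show(n,m):
        q=P[m]; print(t,n,len(q),'med',np.median(q,0).round(4),'lo',np.percentile(q,2,0).round(3),'hi',np.percentile(q,98,0).round(3))
    red=(r>70)&(g<50)&(b<50)&(z>.13)&(z<.16)
    show('deck',red)
    rc=cv2.minAreaRect(P[red][:,:2].astype(np.float32)*1000);print(rc)
    show('blue',(b>90)&(r<60)&(z>.08)&(z<.15)&(P[...,0]>.4))
    show('plate',(im.sum(-1)<110)&(z>.143)&(z<.17)&(P[...,1]<-.1)&(P[...,1]>-.35)&(P[...,0]>.35)&(P[...,0]<.7))
    show('table',(abs(z)<.02)); 
    cast=(z>.06)&(z<.08)&(P[...,0]>.25)&(P[...,0]<.8)&(abs(P[...,1]+.08)<.35); show('cast',cast)
    print(cv2.minAreaRect(P[cast][:,:2].astype(np.float32)*1000))
    show('cass',(r>100)&(g>100)&(b<60)&(z>.06)&(z<.11)&(P[...,0]>.3)&(P[...,0]<.7))
E
```

```text
top0 deck 3031 med [0.5641 0.0752 0.1454] lo [ 0.458 -0.023  0.143] hi [0.6   0.174 0.148]
((529.0015869140625, 75.45179748535156), (144.11048889160156, 200.89151000976562), 2.154648780822754)
top0 blue 143 med [0.5143 0.1215 0.1274] lo [0.503 0.108 0.124] hi [0.525 0.135 0.131]
top0 plate 138 med [ 0.5238 -0.1699  0.152 ] lo [ 0.495 -0.175  0.144] hi [ 0.558 -0.165  0.155]
top0 table 134581 med [ 5.346e-01 -3.600e-02  5.000e-04] lo [ 0.153 -0.675 -0.003] hi [0.934 0.593 0.014]
top0 cast 14623 med [ 0.5096 -0.0788  0.0704] lo [ 0.403 -0.284  0.067] hi [0.645 0.163 0.076]
((563.2041015625, -25.300567626953125), (333.3453674316406, 532.1318359375), 1.7796063423156738)
top0 cass 44 med [0.4242 0.058  0.0775] lo [0.411 0.048 0.074] hi [0.437 0.086 0.08 ]
scene0 deck 1828 med [0.5637 0.0796 0.1461] lo [ 0.455 -0.022  0.142] hi [0.599 0.558 0.154]
((519.2806396484375, 279.36505126953125), (148.0214080810547, 608.6953125), 2.5238492488861084)
scene0 blue 99 med [0.514  0.1224 0.128 ] lo [0.501 0.108 0.123] hi [0.525 0.137 0.132]
scene0 plate 98 med [ 0.5307 -0.1689  0.152 ] lo [ 0.494 -0.176  0.145] hi [ 0.561 -0.164  0.156]
scene0 table 131234 med [0.5766 0.0328 0.0015] lo [-0.198 -0.826 -0.004] hi [0.943 0.632 0.015]
scene0 cast 7243 med [ 0.5733 -0.1083  0.0711] lo [ 0.411 -0.283  0.063] hi [0.707 0.168 0.078]
((564.41259765625, -47.946044921875), (551.2973022460938, 321.3653869628906), 75.76612854003906)
  return _methods._mean(a, axis=axis, dtype=dtype,
  ret = um.true_divide(
Traceback (most recent call last):
IndexError: index -1 is out of bounds for axis 0 with size 0
```

```bash
cat >> h.py <<'E'
yaw=np.deg2rad(2.15); C=np.array([.516,.075,0.])  # guard origin xy
M=R.from_euler('z',yaw)
def w(x,y,z): return M.apply([x,y-.115,0])+C+[0,0,z]   # microtome -> world
def inv(p): return M.inv().apply(np.array(p)-C)+[0,.115,0]
def to(p):
    s=manip.state(); T=R.from_quat(np.roll(s['tool_rot'],-1))
    print('t',round(s['time'],2),'tcp micro mm',(inv(s['tool_pos'])*1000).round(1),'F',s['contact_force'].round(1),'w',round(s['gripper_width'],2))
    print('tool axes in micro\n',(M.inv()*T).as_matrix().T.round(3))
    print('shift mm',(T.inv().apply(p-s['tool_pos'])*1000).round(1))
E
python3 -c "
from h import *
to(w(0,-.19,.2)); to(w(0,-.19,.115))"
```

```text
t 0.1 tcp micro mm [-261.3 -509.6  207.8] F [-0.  -0.3  0.8] w 1.0
tool axes in micro
 [[-0.001  0.002 -1.   ]
 [ 0.412 -0.911 -0.002]
 [-0.911 -0.412 -0.   ]]
shift mm [   8.3 -183.6 -369.7]
t 0.1 tcp micro mm [-261.3 -509.6  207.8] F [-0.  -0.3  0.8] w 1.0
tool axes in micro
 [[-0.001  0.002 -1.   ]
 [ 0.412 -0.911 -0.002]
 [-0.911 -0.412 -0.   ]]
shift mm [  93.3 -183.5 -369.7]
```

Call:
play_rows(plan=[[0,-25,-50,0.1,1],[0,-50,-100,0.2,1],[0,-75,-150,0.3,1],[0,-100,-200,0.4,1],[2,-125,-250,0.425,1],[4,-150,-300,0.425,1],[6,-170,-340,0.425,1],[8,-184,-370,0.425,1]])

```text
time: 1.1
tool_pos: [0.5284, -0.2279, 0.2004]
tool_rot: [-0.013, -0.707, -0.014, 0.707]
contact_force: [0.6, -0.6, -0.5]
gripper_width: 0.002
```

```bash
python3 -c "
from h import *
to(w(0,-.19,.125))
f=grab('wrist','wr1'); g=grab('scene','sc1')
cv2.imwrite('pics/p3.png',np.hstack([cv2.resize(f['img'][:,:,::-1],(400,300)),cv2.resize(g['img'][100:250,130:330,::-1],(400,300))]))"
```

```text
t 1.1 tcp micro mm [   1.  -188.2  200.4] F [ 0.6 -0.6 -0.5] w 0.0
tool axes in micro
 [[-0.001  0.001 -1.   ]
 [ 0.001 -1.    -0.001]
 [-1.    -0.001  0.001]]
shift mm [75.4  1.9  0.9]
```

View pics/p3.png

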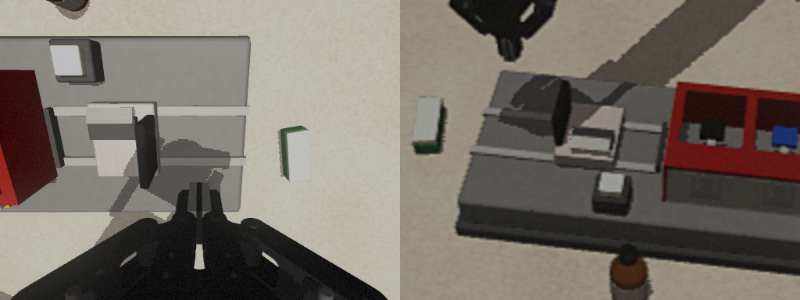

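```bash
python3 -c "
from h import *
for t in('sc1','wr1'):
  f=load(t);q=inv(cloud(f).reshape(-1,3))*1000-[1,-188.2,200.4]
  q=q[f['range_z'].ravel()>0.02]
  for h in range(-5,110,8):
    m=(q[:,2]>h)&(q[:,2]<=h+8)&(np.hypot(q[:,0],q[:,1])<100)
    if m.sum()>3: print(t,h,m.sum(),'x',np.percentile(q[m,0],[1,99]).round(),'y',np.percentile(q[m,1],[1,99]).round())
"
```

```text
sc1 27 21 x [ 6. 14.] y [-9. 15.]
sc1 35 31 x [-6. 13.] y [-11.  16.]
sc1 43 29 x [ 2. 14.] y [-10.  16.]
sc1 51 29 x [-2. 14.] y [-8. 16.]
sc1 59 26 x [-1. 14.] y [-17.  27.]
sc1 67 67 x [-9. 16.] y [-31.  34.]
sc1 75 110 x [-10.  15.] y [-34.  39.]
sc1 83 78 x [-13.  18.] y [-42.  45.]
sc1 91 89 x [-6. 19.] y [-47.  53.]
sc1 99 100 x [-2. 20.] y [-54.  58.]
sc1 107 131 x [-10.  20.] y [-58.  64.]
wr1 19 12 x [11. 11.] y [-5.  6.]
wr1 27 336 x [ 6. 12.] y [-13.  13.]
wr1 35 469 x [ 6. 12.] y [-13.  14.]
wr1 43 503 x [ 6. 12.] y [-13.  13.]
wr1 51 500 x [-8. 12.] y [-13.  13.]
wr1 59 886 x [-10.  14.] y [-22.  21.]
wr1 67 2490 x [-9. 14.] y [-33.  34.]
wr1 75 5166 x [-9. 13.] y [-38.  38.]
wr1 83 3907 x [-9. 18.] y [-45.  45.]
wr1 91 7246 x [-8. 18.] y [-51.  51.]
wr1 99 7903 x [ 1. 18.] y [-58.  57.]
wr1 107 5305 x [ 9. 19.] y [-60.  60.]
```

Call:
play_rows(plan=[[20,2,1,0,1],[40,2,1,0,1],[60,2,1,0,1],[75,2,1,0,1],[75,2,1,0,1]])

```text
time: 1.82
tool_pos: [0.5255, -0.2315, 0.1237]
tool_rot: [-0.012, -0.706, -0.014, 0.708]
contact_force: [0.3, 0.6, 0.5]
gripper_width: -0.002
```

```bash
python3 -c "
from h import *
grab('scene','sc2');grab('wrist','wr2')
s=manip.state();t0=inv(s['tool_pos'])*1000;print(t0,s['gripper_width'])
for t in('sc2','wr2'):
  f=load(t);q=inv(cloud(f).reshape(-1,3))*1000-t0
  q=q[f['range_z'].ravel()>0.02]
  for h in range(-15,60,5):
    m=(q[:,2]>h)&(q[:,2]<=h+5)&(abs(q[:,0])<25)&(abs(q[:,1])<22)
    if m.sum()>1: print(t,h,m.sum(),'x',np.percentile(q[m,0],[1,99]).round(),'y',np.percentile(q[m,1],[1,99]).round())
g=load('sc2');f=load('wr2')
cv2.imwrite('pics/p4.png',np.hstack([cv2.resize(f['img'][100:340,100:420,::-1],(400,300)),cv2.resize(g['img'][120:195,150:250,::-1],(400,300))]))"
```

```text
[  -0.55129175 -192.42938854  126.24816681] 0.0006755442293109465
sc2 20 5 x [0. 9.] y [-10.   7.]
sc2 25 8 x [4. 9.] y [-10.  10.]
sc2 30 14 x [-3. 10.] y [-11.  14.]
sc2 35 15 x [-3. 11.] y [-11.  14.]
sc2 40 20 x [-11.  10.] y [-12.  15.]
sc2 45 13 x [-0. 11.] y [-11.  14.]
sc2 50 14 x [ 0. 10.] y [-8. 14.]
sc2 55 12 x [ 5. 12.] y [-12.  13.]
wr2 20 2 x [10. 10.] y [-6. -2.]
wr2 25 155 x [ 6. 11.] y [-12.  13.]
wr2 30 241 x [ 6. 11.] y [-13.  14.]
wr2 35 286 x [ 6. 11.] y [-13.  14.]
wr2 40 308 x [ 6. 11.] y [-13.  14.]
wr2 45 339 x [ 6. 11.] y [-13.  14.]
wr2 50 306 x [ 6. 11.] y [-13.  14.]
wr2 55 546 x [-11.  11.] y [-7.  7.]
```

View pics/p4.png

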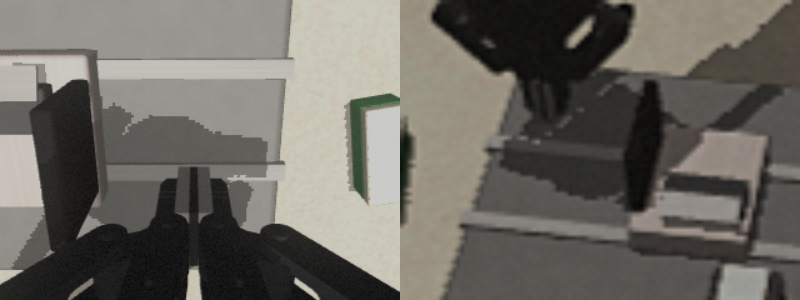

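```bash
python3 -c "
from h import *
s=manip.state();t0=inv(s['tool_pos'])*1000
f=load('wr2');q=inv(cloud(f).reshape(-1,3)).reshape(384,512,3)*1000-t0
for v in range(222,300,6): print(v,[tuple(q[v,u].round().astype(int)) for u in(249,254,262,268)],f['img'][v,249])
"
```

```text
222 [(np.int64(-21), np.int64(5), np.int64(-57)), (np.int64(-22), np.int64(1), np.int64(-57)), (np.int64(-21), np.int64(-5), np.int64(-56)), (np.int64(-21), np.int64(-10), np.int64(-56))] [94 92 87]
228 [(np.int64(-27), np.int64(5), np.int64(-56)), (np.int64(-27), np.int64(1), np.int64(-56)), (np.int64(-27), np.int64(-6), np.int64(-57)), (np.int64(-27), np.int64(-11), np.int64(-57))] [94 92 87]
234 [(np.int64(10), np.int64(3), np.int64(25)), (np.int64(10), np.int64(1), np.int64(26)), (np.int64(10), np.int64(-3), np.int64(26)), (np.int64(-30), np.int64(-10), np.int64(-53))] [71 69 66]
240 [(np.int64(10), np.int64(3), np.int64(32)), (np.int64(10), np.int64(1), np.int64(32)), (np.int64(10), np.int64(-3), np.int64(32)), (np.int64(-36), np.int64(-11), np.int64(-53))] [70 70 64]
246 [(np.int64(10), np.int64(3), np.int64(38)), (np.int64(11), np.int64(1), np.int64(39)), (np.int64(10), np.int64(-3), np.int64(38)), (np.int64(10), np.int64(-6), np.int64(38))] [74 71 68]
252 [(np.int64(11), np.int64(3), np.int64(45)), (np.int64(10), np.int64(1), np.int64(44)), (np.int64(10), np.int64(-3), np.int
[... 685 characters left out ...]
.int64(8), np.int64(1), np.int64(59)), (np.int64(11), np.int64(-3), np.int64(64)), (np.int64(12), np.int64(-5), np.int64(65))] [71 67 64]
282 [(np.int64(12), np.int64(3), np.int64(68)), (np.int64(4), np.int64(1), np.int64(58)), (np.int64(11), np.int64(-3), np.int64(68)), (np.int64(12), np.int64(-5), np.int64(69))] [24 25 24]
288 [(np.int64(9), np.int64(3), np.int64(69)), (np.int64(1), np.int64(1), np.int64(58)), (np.int64(12), np.int64(-2), np.int64(72)), (np.int64(11), np.int64(-5), np.int64(71))] [ 8 12 15]
294 [(np.int64(6), np.int64(3), np.int64(68)), (np.int64(-2), np.int64(1), np.int64(58)), (np.int64(11), np.int64(-2), np.int64(75)), (np.int64(11), np.int64(-5), np.int64(74))] [7 7 4]
```

Call:
play_rows(plan=[[13,0,0,0,1],[26,0,0,0,1],[26,-12,0,0,1],[26,-24,0,0,1],[26,-34,0,0,1],[26,-44,0,0,1],[26,-54,0,0,1],[26,-64,0,0,1]])

```text
time: 2.92
tool_pos: [0.5247, -0.168, 0.1005]
tool_rot: [0.013, 0.707, 0.012, -0.707]
contact_force: [0.4, -3.6, 0.3]
gripper_width: -0.004
```

```bash
python3 -c "
from h import *
to(w(0,-.096,.1))
f=grab('wrist','wr3')
cv2.imwrite('pics/p5.png',f['img'][:,:,::-1])"
```

```text
t 2.92 tcp micro mm [  -0.4 -128.2  100.5] F [ 0.4 -3.6  0.3] w -0.0
tool axes in micro
 [[ 0.001 -0.001 -1.   ]
 [-0.001 -1.     0.001]
 [-1.     0.001 -0.001]]
shift mm [  0.5 -32.2  -0.4]
```

View pics/p5.png

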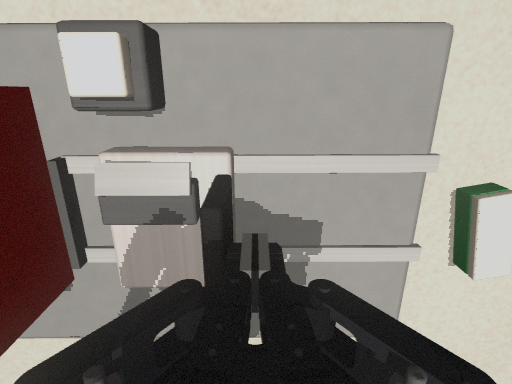

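The fingers are on the plate, reading 3.6 N as expected. The carriage is moving, and the gap to the end block at (65,210) is still visible.

Call:
play_rows(plan=[[0,-8,0,0,1],[0,-16,0,0,1],[0,-22,0,0,1],[0,-26,0,0,1],[0,-28,0,0,1],[0,-30,0,0,1],[0,-30,0,0,1]])

```text
time: 3.85
tool_pos: [0.5234, -0.1377, 0.0999]
tool_rot: [0.013, 0.707, 0.013, -0.707]
contact_force: [0.8, -1.0, 0.9]
gripper_width: 0.004
```

Call:
play_rows(plan=[[0,-1,0,0,1],[0,-2,0,0,1],[0,-3,0,0,1],[0,-4,0,0,1]])

```text
time: 4.35
tool_pos: [0.5233, -0.1357, 0.1001]
tool_rot: [0.014, 0.707, 0.012, -0.707]
contact_force: [1.4, -10.3, -1.2]
gripper_width: -0.002
```

Call:
play_rows(plan=[[0,-1,0,0,1],[0,-1,0,0,1],[0,-1,0,0,1]])

```text
time: 4.72
tool_pos: [0.5234, -0.1358, 0.1001]
tool_rot: [0.015, 0.707, 0.011, -0.707]
contact_force: [0.8, -11.4, -0.5]
gripper_width: 0.002
```

Call:
play_rows(plan=[[0,10,0,0,1],[0,25,0,0,1],[-30,30,0,0,1],[-80,30,0,0,1],[-120,30,0,0,1],[-120,30,0,0,1]])

```text
time: 5.48
tool_pos: [0.5264, -0.1641, 0.2246]
tool_rot: [0.014, 0.709, 0.012, -0.704]
contact_force: [-0.1, 0.4, 0.4]
gripper_width: 0.002
```

```bash
python3 -c "
from h import *
to(w(0,.162,.2)); print(manip.state()['joint_pos'])
f=grab('top','top4')
P=inv(cloud(f).reshape(-1,3)).reshape(384,512,3)*1000
im=f['img'].astype(int)
m=(im.sum(-1)<110)&(P[...,2]>143)&(P[...,2]<158)&(abs(P[...,0])<40)&(P[...,1]>-140)&(P[...,1]<0)
print('plate',m.sum(),np.median(P[m],0),np.percentile(P[m],[2,98],axis=0))
m=(im[...,2]>90)&(im[...,0]<60)&(P[...,2]>80)&(P[...,2]<150)&(abs(P[...,0])<60);print('blue',np.median(P[m],0))
cv2.imwrite('pics/p6.png',cv2.resize(f['img'][150:310,120:420,::-1],(750,400)))"
```

```text
t 5.47 tcp micro mm [   1.4 -124.4  224.6] F [-0.1  0.4  0.4] w 0.0
tool axes in micro
 [[ 0.007 -0.003 -1.   ]
 [-0.001 -1.     0.003]
 [-1.     0.001 -0.007]]
shift mm [  23.8 -286.4    1.8]
[-4.37684269e-01 -1.37869185e-01  1.77170730e+00  7.56332439e-04
  1.50023475e+00  1.09634726e+00]
plate 59 [ 17.99806566 -75.56906332 151.69455254] [[-30.74319785 -80.80488708 144.99059049]
 [ 33.06796386 -72.75933185 154.60741691]]
blue [ -0.29136041 162.51613813 127.30772447]
```

View pics/p6.png

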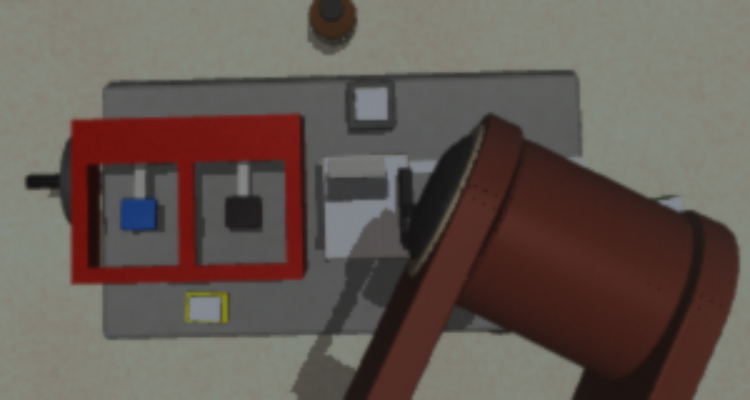

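Call:
play_rows(plan=[[0,-45,2,0,1],[0,-90,3,0,1],[0,-140,4,0,1],[0,-190,5,0,1],[0,-240,5,0,1],[0,-270,5,0,1],[0,-286,5,0,1],[0,-286,5,0,1]])

```text
time: 6.52
tool_pos: [0.5082, 0.1228, 0.2187]
tool_rot: [-0.014, -0.706, -0.013, 0.708]
contact_force: [-0.2, -0.1, 0.1]
gripper_width: 0.005
```

```bash
python3 -c "
from h import *
to(w(-.004,.162,.16)); print(manip.state()['joint_pos'])
f=grab('wrist','wr5')
P=inv(cloud(f).reshape(-1,3)).reshape(384,512,3)*1000
im=f['img'].astype(int)
m=(im[...,2]>80)&(im[...,0]<50)&(P[...,2]>80)&(P[...,2]<150)&(abs(P[...,0])<60);print('blue',m.sum(),np.median(P[m],0),np.percentile(P[m],[1,99],axis=0))
m=(im[...,0]>70)&(im[...,1]<50)&(abs(P[...,2]-145)<4);print('deck',np.percentile(P[m],[1,99],axis=0))
cv2.imwrite('pics/p7.png',f['img'][:,:,::-1])"
```

```text
t 6.53 tcp micro mm [ -6.  163.1 218.7] F [-0.2 -0.1  0.1] w 0.01
tool axes in micro
 [[-0.002 -0.    -1.   ]
 [ 0.    -1.     0.   ]
 [-1.    -0.     0.002]]
shift mm [58.7  1.  -2.1]
[ 9.48345638e-02 -1.98506258e-01  1.83492935e+00 -2.38975757e-04
  1.50740648e+00  1.62767133e+00]
blue 36 [-10.23478225 167.63848138 128.25111513] [[-12.6315783  151.99170442 123.32292787]
 [ 13.18534295 177.88213175 129.61980986]]
deck [[-57.69957803  26.69146573 141.1534312 ]
 [ 65.28040107 209.22774521 146.11298766]]
```

View pics/p7.png

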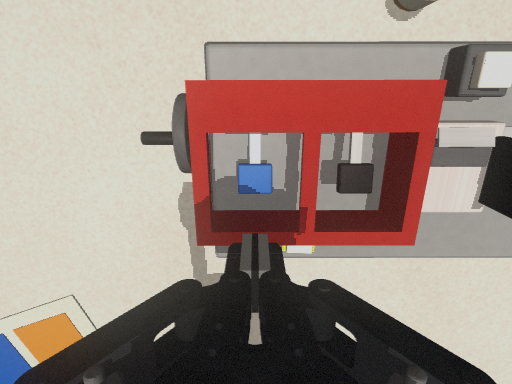

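The blue pad at (255,178) is centred laterally on the fingers, and the window frame is clear on both sides. I'll go down in steps.

Call:
play_rows(plan=[[20,1,-2,0,1],[40,1,-2,0,1],[60,1,-2,0,1],[75,1,-2,0,1],[83,1,-2,0,1],[86,1,-2,0,1],[86,1,-2,0,1]])

```text
time: 7.45
tool_pos: [0.5111, 0.1218, 0.1344]
tool_rot: [0.013, 0.707, 0.013, -0.707]
contact_force: [0.5, 0.7, 0.7]
gripper_width: 0.0
```

```bash
python3 -c "
from h import *
to(w(-.004,.162,.1))
f=grab('wrist','wr6')
P=inv(cloud(f).reshape(-1,3)).reshape(384,512,3)*1000
t0=inv(manip.state()['tool_pos'])*1000
q=(P-t0).reshape(-1,3)
im=f['img'].astype(int)
m=(abs(q[:,1])<5)&(q[:,0]>6)&(q[:,0]<13)&(im.reshape(-1,3).max(1)<110);print('low finger above tcp',np.sort(q[m,2])[:8].round())
cv2.imwrite('pics/p8.png',f['img'][:,:,::-1])"
```

```text
t 7.45 tcp micro mm [ -3.1 161.9 134.4] F [0.5 0.7 0.7] w 0.0
tool axes in micro
 [[ 0.001  0.    -1.   ]
 [-0.001 -1.    -0.   ]
 [-1.     0.001 -0.001]]
shift mm [34.4 -0.1  0.9]
low finger above tcp [26. 26. 26. 26. 26. 26. 26. 27.]
```

View pics/p8.png

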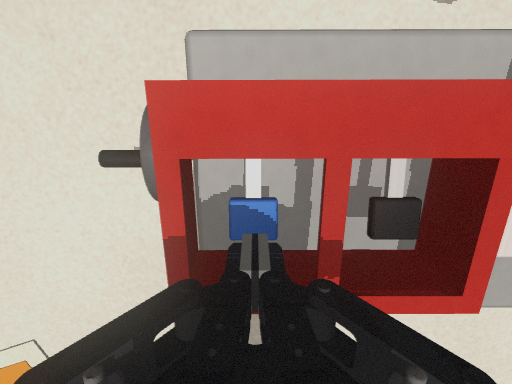

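Fingertips at (255,237) are centred over the blue pad at (253,218), inside the frame and well clear.

Call:
play_rows(plan=[[4,0,0,0,1],[8,0,0,0,1],[12,0,0,0,1],[14,0,0,0,1],[14,0,0,0,1]])

```text
time: 8.12
tool_pos: [0.5106, 0.1217, 0.1197]
tool_rot: [-0.013, -0.707, -0.013, 0.707]
contact_force: [0.2, 1.0, 0.1]
gripper_width: -0.001
```

Call:
play_rows(plan=[[4,0,0,0,1],[8,0,0,0,1],[12,0,0,0,1],[15,0,0,0,1],[18,0,0,0,1]])

```text
time: 8.75
tool_pos: [0.5108, 0.1217, 0.1023]
tool_rot: [-0.013, -0.707, -0.013, 0.707]
contact_force: [-1.9, -0.2, 4.3]
gripper_width: 0.001
```

```bash
python3 -c "
from h import *
to(w(-.004,.162,.09))
for n in('wrist','top','scene'):
  f=grab(n,n+'7')
  P=inv(cloud(f).reshape(-1,3)).reshape(384,512,3)*1000
  im=f['img'].astype(int)
  m=(im[...,2]>60)&(im[...,2]>2*im[...,0])&(P[...,2]>80)&(P[...,2]<150)&(abs(P[...,0])<60)&(abs(P[...,1]-162)<40);print(n,'blue',m.sum(),np.median(P[m],0),np.percentile(P[m],[2,98],axis=0))
"
```

```text
t 8.75 tcp micro mm [ -3.4 161.9 102.3] F [-1.9 -0.2  4.3] w 0.0
tool axes in micro
 [[-0.     0.    -1.   ]
 [-0.001 -1.    -0.   ]
 [-1.     0.001  0.   ]]
shift mm [12.3 -0.1  0.6]
wrist blue 1164 [  7.45461877 164.55929592 122.65250952] [[ -4.15627014 148.00066538 120.27760742]
 [ 12.61905337 178.43095898 124.25074202]]
top blue 12 [  9.60084519 152.22029193 122.99536959] [[  8.2888166  146.86567128 120.27468954]
 [ 10.84517006 157.9834386  124.77150787]]
scene blue 10 [  9.52743288 152.24710987 123.30549072] [[  3.70661368 146.85976472 120.65337148]
 [ 12.62045319 159.50719968 125.27028307]]
```

```bash
python3 -c "
from h import *
P=cloud(load('scene0'));m=(P[...,2]>.1)&(np.hypot(P[...,0]-.278,P[...,1]+.559)<.13)
q=P[m];print('open start: lowest z above tcp mm',np.sort((q[:,2]-.2078)*1000)[:12].round(1))
for t,z0,o in(('sc1',200.4,(1,-188)),('sc2',126.2,(-.5,-192)),('scene7',102.3,(-3.4,162)),('wr1',200.4,(1,-188))):
  q=inv(cloud(load(t)).reshape(-1,3))*1000-[o[0],o[1],z0]
  print(t)
  for h in range(50,240,10):
    m=(q[:,2]>h)&(q[:,2]<=h+10)&(abs(q[:,0])<100)&(abs(q[:,1])<100)
    if m.sum()>3: print(h,m.sum(),'x',np.percentile(q[m,0],[1,99]).round(),'y',np.percentile(q[m,1],[1,99]).round())
"
```

```text
open start: lowest z above tcp mm [37.5 37.7 38.2 38.2 39.5 40.1 40.3 40.8 41.4 42.8 43.3 43.3]
sc1
50 34 x [-2. 14.] y [-8. 16.]
60 47 x [ 0. 15.] y [-26.  31.]
70 120 x [-9. 16.] y [-34.  35.]
80 105 x [-13.  16.] y [-42.  45.]
90 112 x [-6. 19.] y [-50.  53.]
100 132 x [-1. 20.] y [-57.  60.]
110 199 x [-11.  21.] y [-57.  63.]
120 151 x [-4. 23.] y [-47.  54.]
130 93 x [-6. 21.] y [-38.  43.]
140 23 x [-1. 13.] y [-21.  40.]
150 86 x [ 1. 41.] y [-30.  39.]
160 119 x [-6. 40.] y [-29.  39.]
170 122 x [ 1. 40.] y [-30.  39.]
180 125 x [-6. 40.] y [-30.  39.]
190 222 x [-14.  39.] y [-32.  39.]
200 66 x [ 5. 35.] y [-19.  37.]
210 134 x [-4. 40.] y [-30.  38.]
220 110 x [ 2. 39.] y [-26.  38.]
230 165 x [-2. 39.] y [-33.  37.]
sc2
50 26 x [ 0. 11.] y [-12.  14.]
60 46 x [-10.  12.] y [-33.  29.]
70 113 x [-12.  13.] y [-38.  35.]
80 82 x [-12.  15.] y [-44.  42.]
90 102 x [-6. 16.] y [-52.  52.]
100 121 x [-0. 17.] y [-58.  61.]
110 171 x [-12.  18.] y [-60.  61.]
120 122 x [-7. 19.] y [-49.  47.]
130 47 x [-8. 13.] y [-40.  42.]
140 19 x [-7. 31.] y [-10.  37.]
150 85 x [ 0. 38.] 
[... 510 characters left out ...]
  19.] y [-61.  59.]
120 132 x [-6. 20.] y [-51.  50.]
130 63 x [-9. 20.] y [-42.  42.]
140 16 x [-5. 11.] y [-38.  38.]
150 70 x [ 6. 38.] y [-37.  36.]
160 93 x [ 2. 38.] y [-38.  33.]
170 103 x [11. 38.] y [-36.  35.]
180 105 x [-7. 38.] y [-38.  35.]
190 187 x [-7. 38.] y [-36.  36.]
200 47 x [16. 34.] y [-26.  27.]
210 117 x [ 4. 36.] y [-36.  34.]
220 86 x [ 2. 37.] y [-37.  34.]
230 144 x [-6. 38.] y [-36.  35.]
wr1
50 840 x [-10.  12.] y [-13.  13.]
60 1424 x [-8. 14.] y [-29.  29.]
70 5354 x [-8. 14.] y [-37.  36.]
80 4834 x [-9. 17.] y [-44.  44.]
90 8739 x [-8. 18.] y [-52.  51.]
100 10538 x [ 4. 18.] y [-59.  59.]
110 2219 x [12. 21.] y [-58.  58.]
160 774 x [83. 83.] y [-0. -0.]
```

Contact is at 4.3 N. Vision and force agree that the real fingertips sit about 20 mm behind the reported TCP, so I'll trust contact over the reported z. I'll lift slightly and shift 6 mm towards the pad's free edge. That gives a longer lever arm and keeps the grasp point away from the pad centre.

Call:
play_rows(plan=[[-5,0,0,0,1],[-5,0,6,0,1],[0,0,6,0,1],[4,0,6,0,1],[7,0,6,0,1],[10,0,6,0,1],[12,0,6,0,1],[13,0,6,0,1]])

```text
time: 9.9
tool_pos: [0.5045, 0.1215, 0.0888]
tool_rot: [-0.013, -0.707, -0.013, 0.707]
contact_force: [-3.9, -0.2, 4.4]
gripper_width: 0.004
```

Call:
play_rows(plan=[[1,0,0,0,1],[2,0,0,0,1],[3,0,0,0,1],[4,0,0,0,1]])

```text
time: 10.4
tool_pos: [0.5047, 0.1215, 0.0849]
tool_rot: [-0.013, -0.707, -0.013, 0.707]
contact_force: [-3.3, -0.8, 3.7]
gripper_width: 0.005
```

Call:
play_rows(plan=[[1,0,0,0,1],[2,0,0,0,1],[2,0,0,0,1]])

```text
time: 10.78
tool_pos: [0.5049, 0.1215, 0.0835]
tool_rot: [-0.013, -0.707, -0.013, 0.707]
contact_force: [-5.4, -0.9, 5.2]
gripper_width: -0.0
```

Call:
play_rows(plan=[[1,0,0,0,1],[2,0,0,0,1],[2,0,0,0,1],[2,0,0,0,1]])

```text
time: 11.28
tool_pos: [0.5049, 0.1215, 0.0831]
tool_rot: [-0.013, -0.707, -0.013, 0.707]
contact_force: [-10.8, -0.0, 14.5]
gripper_width: 0.0
```

```bash
python3 -c "
from h import *
to(w(-.009,.162,.08))
f=grab('wrist','wr8')
P=inv(cloud(f).reshape(-1,3)).reshape(384,512,3)*1000
im=f['img'].astype(int)
m=(im[...,2]>60)&(im[...,2]>2*im[...,0])&(P[...,2]>80)&(P[...,2]<150)&(abs(P[...,0])<60)&(abs(P[...,1]-162)<40)
q=P[m];print(m.sum(),np.percentile(q,[2,50,98],axis=0));k=np.polyfit(q[:,0],q[:,2],1);print('slope angle',np.arctan(k[0]))"
```

```text
t 11.28 tcp micro mm [ -9.3 161.9  83.1] F [-10.8  -0.   14.5] w 0.0
tool axes in micro
 [[-0.001 -0.    -1.   ]
 [-0.001 -1.     0.   ]
 [-1.     0.001  0.001]]
shift mm [ 3.1 -0.1 -0.3]
1724 [[ -6.88299902 148.14305489 101.34018444]
 [  6.41994625 163.95239121 106.49831512]
 [ 12.70186525 178.25528351 108.50341062]]
slope angle 0.020237334304932877
```

The hard limit is felt: 14.5 N with no further motion. Retracting straight up.

Call:
play_rows(plan=[[-4,0,0,0,1],[-15,0,0,0,1],[-40,0,0,0,1],[-80,0,0,0,1],[-120,0,0,0,1],[-150,0,0,0,1],[-150,0,0,0,1]])

```text
time: 12.2
tool_pos: [0.5069, 0.1216, 0.2347]
tool_rot: [0.013, 0.71, 0.013, -0.704]
contact_force: [1.3, -0.6, -0.2]
gripper_width: 0.006
```

```bash
python3 -c "
from h import *
to(w(-.009,.162,.08))
for n in('wrist','scene'):
  f=grab(n,n+'9')
  P=inv(cloud(f).reshape(-1,3)).reshape(384,512,3)*1000
  im=f['img'].astype(int)
  m=(im[...,2]>60)&(im[...,2]>2*im[...,0])&(P[...,2]>80)&(P[...,2]<150)&(abs(P[...,0])<60)&(abs(P[...,1]-162)<40)
  q=P[m];print(n,m.sum(),np.percentile(q,[2,50,98],axis=0).round(1))
  b=q[(abs(q[:,1]-162)<12)]; 
  for x in range(-16,18,4):
    c=b[abs(b[:,0]-x)<2]
    if len(c): print(x,len(c),np.percentile(c[:,2],90).round(1))
w9,s9=load('wrist9'),load('scene9')
cv2.imwrite('pics/p9.png',np.hstack([cv2.resize(w9['img'][:,:,::-1],(400,300)),cv2.resize(s9['img'][110:260,140:340,::-1],(400,300))]))"
```

```text
t 12.2 tcp micro mm [ -7.3 161.9 234.7] F [ 1.3 -0.6 -0.2] w 0.01
tool axes in micro
 [[ 0.007  0.    -1.   ]
 [-0.001 -1.    -0.   ]
 [-1.     0.001 -0.007]]
shift mm [154.7  -0.    2.8]
wrist 755 [[-14.5 148.4 102.4]
 [ -0.5 163.  105.7]
 [ 12.1 178.5 108.7]]
-16 23 104.1
-12 69 104.5
-8 91 105.4
-4 69 106.1
0 92 107.1
4 77 108.0
8 83 108.8
12 80 108.4
scene 81 [[-15.8 148.  102.1]
 [ -2.1 161.3 106.8]
 [ 10.8 177.  111. ]]
-16 4 104.3
-12 12 106.8
-8 6 106.5
-4 10 108.8
0 9 109.7
4 10 110.0
8 9 110.0
12 2 113.6
```

View pics/p9.png

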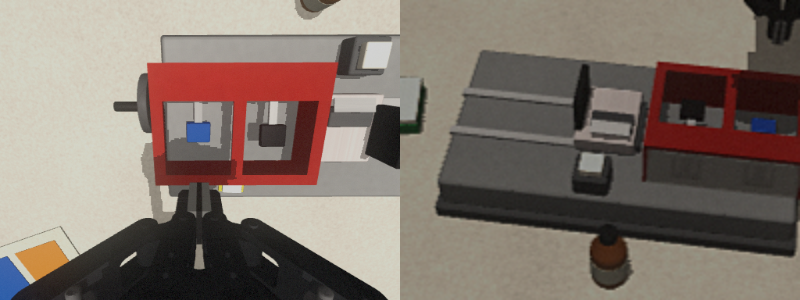

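```bash
python3 -c "
from h import *
grab('top','top9')
for t in('top0','scene0','wr6','top9','scene9','wrist9'):
  f=load(t);P=inv(cloud(f).reshape(-1,3)).reshape(384,512,3)*1000
  im=f['img'].astype(int)
  m=(im[...,2]>50)&(im[...,2]>1.8*im[...,0])&(P[...,2]>80)&(P[...,2]<150)&(abs(P[...,0])<11)&(abs(P[...,1]-162)<12)
  q=P[m]
  if len(q)<20: print(t,len(q)); continue
  A=np.c_[q[:,0],q[:,1]-162,np.ones(len(q))]
  for _ in range(4):
    k=np.linalg.lstsq(A,q[:,2],rcond=None)[0];r=abs(q[:,2]-A@k);g=r<np.percentile(r,90);A,q=A[g],q[g]
  print(t,len(q),'angle',np.arctan(k[0]).round(3),'z at centre',k[2].round(1))
for t in('top0','top9'):
  f=load(t);P=inv(cloud(f).reshape(-1,3)).reshape(384,512,3)*1000;im=f['img'].astype(int)
  m=(im.sum(-1)<120)&(P[...,2]>95)&(P[...,2]<140)&(abs(P[...,0])<14)&(abs(P[...,1]-68)<16);print(t,'black',m.sum(),np.median(P[m],0))
  m=(im.sum(-1)<110)&(P[...,2]>143)&(P[...,2]<158)&(abs(P[...,0])<40)&(P[...,1]>-150)&(P[...,1]<0);print('plate',m.sum(),np.median(P[m],0) if m.any() else '')
  m=(im[...,0]>80)&(im[...,1]>80)&(im[...,2]<70)&(P[...,2]>70)&(P[...,2]<95)&(P[...,0]<-60);print('cass',m.sum(),np.median(P[m],0) if m.any() else '')
"
```

```text
top0 72 angle -0.23 z at centre 127.4
scene0 43 angle -0.145 z at centre 127.8
wr6 740 angle -0.156 z at centre 126.8
top9 67 angle 0.128 z at centre 106.6
scene9 31 angle 0.197 z at centre 107.4
wrist9 294 angle 0.189 z at centre 106.2
top0 black 176 [ -1.62497146  67.40948833 126.15833574]
plate 138 [  -1.42207057 -129.47693562  152.01909439]
cass 76 [-86.09666529 112.44333631  77.59553046]
top9 black 175 [ -1.57720973  67.22017029 126.31354039]
plate 117 [ -1.22909086 -76.65008237 152.05324095]
cass 89 [-86.28015235 108.63398986  77.28237145]
```

```bash
python3 -c "
from h import *
s=manip.state();print(s['time'],s['contact_force'],abs(s['joint_vel']).max());print(manip.job_done())"
```

```text
12.35 [-0.11128818 -0.56893212 -0.46912901] 0.01732188180585735
the job is handed in; nothing more can be done
None
```

I pushed the carriage home, then pressed the blue lever to its stop through the +y window, retracted clear and handed in at about 12.4 s. No verdict was reported, and one rule may have been broken (see the second-to-last point).

**Checks that passed**
- **Carriage:** the plate moved about 53 mm. The push force then rose from about 3.6 N to 11 N with no further motion. The plate's mid-line ended at y = -77 mm; I had estimated -78 mm for home.
- **Blue lever:** the pad went from 127 mm to 106.5 mm high. At the end the force reached 14.5 N with no further motion, against about 4 N while moving. The pad's tilt changed by about 0.35 rad, from roughly -0.16 to +0.19. That puts the lever near 0.39 rad, and it stayed down after I let go.
- **Black lever:** its pad measured within 0.3 mm of where it started.

**Checks that disagreed or were weak**
- **Fingertip position:** both cameras and the pad contact put the real fingertips about 20–25 mm behind the reported TCP. I worked from images and contact force instead.
- **Blue-lever grip rule:** if the rule uses the grasp point worked out from the reported TCP, my first touch came about 4 mm from the pad centre, inside the 6 mm limit. I then shifted 6 mm away and pressed from there.
- **Loose items:** the cassette's top-view median differs by 4 mm between the two images. I put that down to how the colour mask picked up pixels, since the arm never came near it. I did not re-measure the bottle or the slide box.

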